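Put the pill jar away in the childproof drawer

ROBOT

A 6-joint arm with a two-finger parallel gripper is mounted at the origin on the work surface. World frame = base frame: x ahead of the robot, y to its left, z up, the work surface at z = 0. Lengths are in m, angles in degrees, forces in N, time in s.
With the tool pointing down it reaches from about 0.4 to 0.825 m from the base axis. Payload 7 kg.
Tool frame: the origin (TCP) lies midway between the tips of the shut fingers; the grasp point (between the pads) lies 19 mm behind it; z points along the fingers, y is the direction in which the jaws open and shut (so a half turn about z gives the same grasp; the last joint's range is limited). The gripper opens to 88 mm and grips with 3 to 60 N. Pads are 19 mm wide; open, the fingers measure 130 mm over their backs; the gripper's body (78 mm by 193 mm) begins 47 mm behind the grasp point.
Start: joints at [79.819, 20.546, 0.682, 0, -70.136, -16.507], TCP at [0.303, 0.603, 0.227] pointing down, gripper open.
Joint ranges: [-176.03, 176.03], [-82.01, 121.73], [-58.28, 71.71], [-173.87, 95.51], [-174.79, -0.11], [-173.66, 173.66]. Speed limits (degrees/s): [136.94, 136.94, 172.46, 180, 180, 180].

INTERFACE

Orientations are given as [roll, pitch, yaw] about the fixed x, y, z axes, in that order (R = Rz(yaw) Ry(pitch) Rx(roll)).
In Python, from plant import sensors, viewer, r gives the robot as it stands. The module is installed in compiled form; this text tells all that it offers.
- The arm moves only by the shell command python3 -m handwheel 'ROWS' [OPENING] [FORCE]. ROWS is JSON, one flat list of numbers, 6 for each row, row after row: the shift along the world's x, y, z in cm, then the turn, a rotation vector about the world's x, y, z in rad. In form: [tx, ty, tz, wx, wy, wz, tx, ty, tz, wx, wy, wz, ...]. A call has 1 to 8 rows; each row is the pose to reach, as a shift and turn from the pose measured when the call began; what a row does not reach only later rows make up. A row lasts 1/10 s, in which the tool goes at most 50 mm and 8.59 degrees, less where a joint would pass 70% of its speed; a pose out of reach is approached as far as the arm can. A call with a gripper value outside its range is refused whole. OPENING is the closure in counts, from 0 (fully open) to 255 (shut), set as the call begins (- or left out, the last holds). The fingers move at their own pace and stop on an object; FORCE is the grip in N (left out, the last holds). Time passes only in rows, so rows that repeat a pose let the fingers close. It gives the time, the measured TCP pose, the force and the opening at its end, in the units of the state.
- sensors.get_state(): the state, without advancing time (a new reading comes with each control period).
- viewer.capture(name): name is "scene" or "top" or "wrist"; returns a dict with "img" (384x512x3 uint8, red, green, blue), "camera_matrix" (3x3 intrinsics, pixels), "camera_from_world" (4x4, takes a point from world to camera coordinates); the wrist camera has in their place "mount" (4x4, takes a point from camera to tool coordinates, whose origin is the TCP and whose axes are the flange's). Camera axes: x right, y down, z forward; pixel columns grow to the right and rows downward; lengths in m; the calibration is good to about 2 mm. A picture is of the moment at which its call begins: read the wrist's pose just before it. There is no depth.
- r.close_job(): hands the job in, once; it reports no verdict.
The state is a dict: "time_s": time; "joints": joint angles; "qd": joint speeds; "joint_torque": joint torques, N m; "tcp_pos": TCP position; "eef_rot": TCP orientation; "contact_force": force on the tool from outside, world axes, zero at the start; "moment": the same for the moment, N m; "gripper_width": finger opening in m.
Only numpy, scipy, OpenCV 4.12 (cv2) and the standard library are available. Lean on these libraries where they do the work, as an engineer would, in place of code of your own. Each camera call takes 0.05 s, during which the arm holds its last target.

TASK

Release the childproof drawer by pushing the wooden stick down through whichever of the three small holes in the box's top has the spring catch beneath it, so that the drawer springs open. Stand the pill jar upright in the drawer and push the drawer shut until its catch holds it; the stick must end standing fully home in its wooden stand again, and the mug, bottle and fruit bowl must be left where they are.

Things in the scene. Friction and masses are not known exactly. Their poses are not given: they have to be found in the camera images.
- box: white laminate drawer box fixed to the worktop, 220 mm deep (its x), 200 mm wide (its y), 95 mm high; origin at the centre of its underside, x points from front to back, z up. The drawer leaves it through the front, towards -x. The 8 mm thick top has three like holes, 16 mm wide, in a row near the back. The spring catch is under one of them, which one changes from start to start
- hole1 (a point): centre of a hole's mouth, on the box's top surface, at x 71, y -55 mm in the box's frame; axes as the box's. 17 mm below it is either the 24 x 26 mm pad of the spring catch, which gives way from about 3 N on (5 N at 10 mm), frees the drawer when pushed down 7 to 10 mm and ends at 14 mm, or a rigid post that does not give; they look the same
- hole2 (a point): the middle hole, at x 71, y 0 mm in the box's frame; else as hole1
- hole3 (a point): the third hole, at x 71, y +55 mm in the box's frame; else as hole1
- drawer (a joint): how far the drawer is out, m: 0 to 0.002 shut and held, 0.115 fully open. Once the catch is released a spring drives it out (6 N when shut, 2.5 N when open) and keeps it open. To shut it, the front is pushed in to 0 against this spring; over the last 25 mm the catch adds up to 6 N, then it snaps up by itself and holds
- drawer_front (a point): centre of the outer face of the drawer's plain white front, which is 200 mm wide, 89 mm high (5 to 94 mm above the worktop), 12 mm thick and has no handle; its x axis points into the box, as the box's does
- drawer_in (a point): centre of the drawer's inner floor, 14 mm above the worktop, axes as the box's. The inside is 122 mm long (x), 168 mm wide (y), its sides reach 60 mm above the worktop. When fully open, the inside of the front is at x -61 mm of this point and the front edge of the box's top at x +54 mm, all between lies open
- stick_handle (a point): middle of the handle of a turned beech stick, the point to grasp; z up along the stick. Handle 18 mm thick, 59 mm long; below it a collar 24 mm across, 6 mm high, then a shaft 10 mm thick, 60 mm long. 60 g. It starts upright in its stand, its collar resting on the stand's top, this point then 36 mm above that top
- stick_tip (a point): lower end of the stick's shaft, 96 mm below stick_handle
- stand_hole0 (a point): centre of the mouth of the hole in the stand's top, 70 mm above the worktop; the stand is a fixed 64 x 64 mm wooden block, its hole 13 mm wide with a chamfer, 64 mm deep
- jar_center (a point): centre of a closed brown pill jar with a white cap, 42 mm across, 55 mm high, about 90 g, standing upright; z along its axis
- mug: white mug, bystander, 80 mm across, 90 mm high; origin under its centre
- bottle: green bottle, bystander, 72 mm across, 270 mm high; origin under its centre
- fruit: dark bowl of fruit, bystander, 170 mm across, about 105 mm high; origin under its centre
Mind the look-alikes: they are no part of the job. Of the things that look like the part that bears jar_center, take the one that is farthest from the robot's base at the start. Of the things like the part that bears stick_handle, leave any that is blue; of the rest the larger one is meant.

How it is judged (in metres and radians):
On the way, in this order (a step that is already met when the one before it is completed fails the run):
1. the drawer springs open while the stick's tip is down one of the holes (value of joint drawer above 0.02 m and ((horizontal distance between stick_tip and hole1 below 0.009 m and z of stick_tip in the frame of hole1 below -0.012 m) or (horizontal distance between stick_tip and hole2 below 0.009 m and z of stick_tip in the frame of hole2 below -0.012 m) or (horizontal distance between stick_tip and hole3 below 0.009 m and z of stick_tip in the frame of hole3 below -0.012 m))), for 0.05 s.
2. the jar stands upright, let go, in the open drawer (x of jar_center in the frame of drawer_in between -0.06 and 0.06 m and y of jar_center in the frame of drawer_in between -0.084 and 0.084 m and z of jar_center in the frame of drawer_in between 0.02 and 0.035 m and angle between jar_center's own z axis and vertical below 0.2 rad and value of joint drawer above 0.06 m and contact force between jar and the fingers below 0.2 N), for 0.2 s.
At the end, for the whole second after the job is handed in: the drawer is shut and held by its catch (less than 6 mm out) with the jar standing in it (within 0.2 rad of upright), and the stick stands in its stand with its collar on the stand's top (within 6 mm in height, 12 mm sideways at the handle, 0.12 rad of upright) (value of joint drawer below 0.006 m and x of jar_center in the frame of drawer_in between -0.06 and 0.06 m and y of jar_center in the frame of drawer_in between -0.084 and 0.084 m and z of jar_center in the frame of drawer_in between 0.02 and 0.035 m and angle between jar_center's own z axis and vertical below 0.2 rad and horizontal distance between stick_handle and stand_hole0 below 0.012 m and z of stick_handle in the frame of stand_hole0 between 0.03 and 0.042 m and angle between stick_handle's own z axis and vertical below 0.12 rad); the robot touches nothing.
It fails at once if the mug is pushed more than 30 mm from its place (distance of mug from where it was at the start of the episode above 0.03 m).
It fails at once if the bottle is pushed more than 30 mm from its place (distance of bottle from where it was at the start of the episode above 0.03 m).
It fails at once if the fruit bowl is pushed more than 30 mm from its place (distance of fruit from where it was at the start of the episode above 0.03 m).
It also fails if it takes over 72 s, if anything falls off the work surface, if the arm or the gripper's body presses on something with over 40 N, if the wrist force passes 120 N, or if a joint passes its speed limit or range.

## Working session

There is one attempt and no reset: what is moved stays moved. The work goes in short steps, Python scripts to look and compute and a shell command to move; the robot and the scene stay as the last step left them, time stands still between calls to the robot, and variables do not carry over. Pictures are saved under pics/ and viewed, and the job is handed in when it is done.

```bash
mkdir -p pics; cat > h.py <<'E'
import numpy as np, cv2
from plant import sensors, viewer, r
from scipy.spatial.transform import Rotation as R
def cap(n,save=None):
    s=sensors.get_state(); c=viewer.capture(n)
    K=np.array(c["camera_matrix"])
    if n=="wrist":
        M=np.array(c["mount"]); T=np.eye(4); T[:3,:3]=R.from_euler('xyz',s["eef_rot"],degrees=True).as_matrix(); T[:3,3]=s["tcp_pos"]
        W=T@M
    else: W=np.linalg.inv(np.array(c["camera_from_world"]))
    if save:
        cv2.imwrite(f"pics/{save}.png",c["img"][:,:,::-1]); np.savez(f"pics/{save}.npz",K=K,W=W)
    return c["img"],K,W
def load(save):
    d=np.load(f"pics/{save}.npz"); return cv2.imread(f"pics/{save}.png")[:,:,::-1],d["K"],d["W"]
def ray(K,W,u,v):
    d=W[:3,:3]@np.linalg.inv(K)@np.array([u,v,1.]); return W[:3,3],d/np.linalg.norm(d)
def onz(K,W,u,v,z):
    o,d=ray(K,W,u,v); return o+d*(z-o[2])/d[2]
def proj(K,W,p):
    q=np.linalg.inv(W)@np.append(p,1); q=K@q[:3]; return q[:2]/q[2]
def tri(rs):
    A=np.zeros((3,3));b=np.zeros(3)
    for o,d in rs:
        P=np.eye(3)-np.outer(d,d);A+=P;b+=P@o
    x=np.linalg.solve(A,b); return x,[np.linalg.norm((np.eye(3)-np.outer(d,d))@(x-o)) for o,d in rs]
def crop(save,x0,y0,x1,y1,k,out):
    i=cv2.imread(f"pics/{save}.png")[y0:y1,x0:x1]; cv2.imwrite(f"pics/{out}.png",cv2.resize(i,None,fx=k,fy=k,interpolation=cv2.INTER_CUBIC))
E
python3 - <<'E'
from h import *
print(sensors.get_state())
for n in("scene","top","wrist"):
    i,K,W=cap(n,n+"0"); print(n,K.round(1).tolist(),W.round(3).tolist())
E
```

```text
{'time_s': 0.0, 'joints': array([ 7.98180049e+01,  2.05903239e+01,  6.34623029e-01, -2.08942247e-02,
       -7.01352120e+01, -1.65078734e+01]), 'qd': array([-0.02478914, -0.03189426, -0.02269019, -0.05353024,  0.07128862,
       -0.00908896]), 'joint_torque': array([ 1.01264664e-03, -5.82710230e+01,  2.93047392e+01,  6.99697226e+00,
        6.80483630e-03, -1.60551522e-04]), 'tcp_pos': array([0.30297475, 0.60264552, 0.22563924]), 'eef_rot': array([ 1.79907253e+02, -7.00281639e-03, -2.66969784e+01]), 'contact_force': array([-0.03217425, -0.31668746,  0.36928718]), 'moment': array([-0.0025476 , -0.01886596,  0.05516634]), 'gripper_width': 0.08774727428743324}
scene [[418.0, 0.0, 258.0], [0.0, 418.0, 194.2], [0.0, 0.0, 1.0]] [[0.333, 0.535, -0.777, 1.404], [0.943, -0.185, 0.277, -0.311], [0.005, -0.824, -0.566, 0.777], [0.0, 0.0, 0.0, 1.0]]
top [[383.8, 0.0, 258.3], [0.0, 383.8, 191.8], [0.0, 0.0, 1.0]] [[0.122, -0.967, 0.223, 0.204], [-0.993, -0.12, 0.023, -0.002], [0.005, -0.224, -0.974, 1.331], [0.0, 0.0, 0.0, 1.0]]
wrist [[276.5, 0.0, 258.0], [0.0, 276.5, 188.2], [0.0, 0.0, 1.0]] [[-0.45, -0.864, -0.225, 0.363], [-0.893, 0.436, 0.111, 0.573], [0.002, 0.251, -0.968, 0.384], [0.0, 0.0, 0.0, 1.0]]
```

View pics/scene0.png

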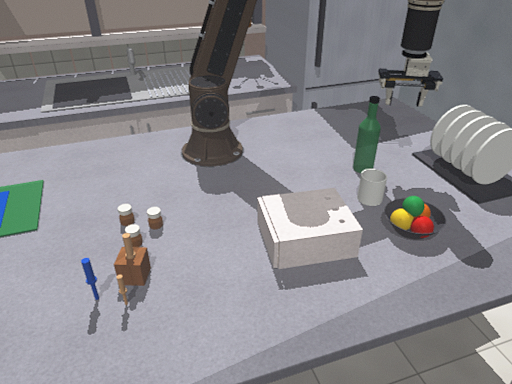

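View pics/top0.png

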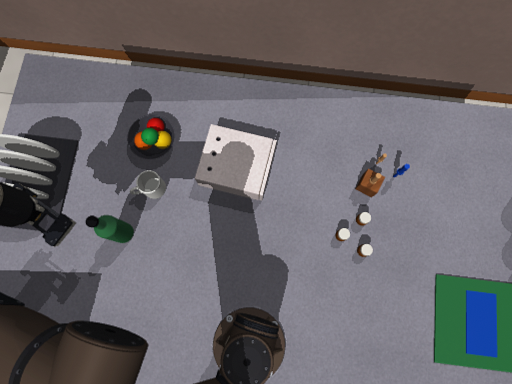

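View pics/wrist0.png

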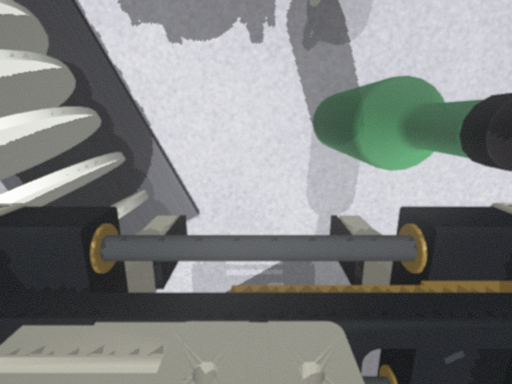

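```bash
python3 - <<'E'
from h import *
crop("top0",330,140,430,260,5,"c1"); crop("scene0",70,200,180,310,5,"c2"); crop("top0",185,110,290,215,5,"c3"); crop("scene0",245,180,370,275,5,"c4")
E
```

```text
(no output)
```

View pics/c1.png

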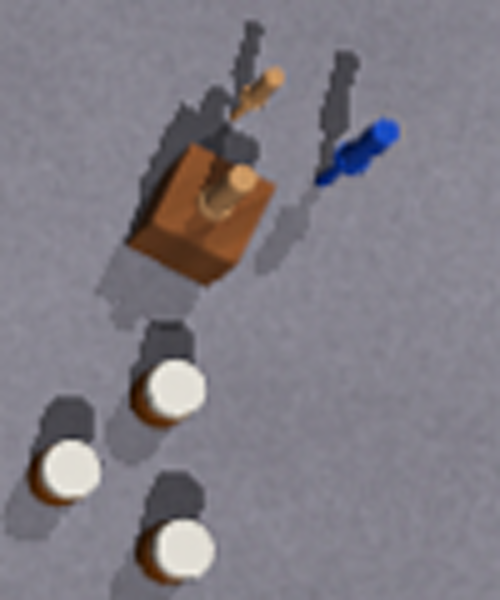

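View pics/c2.png

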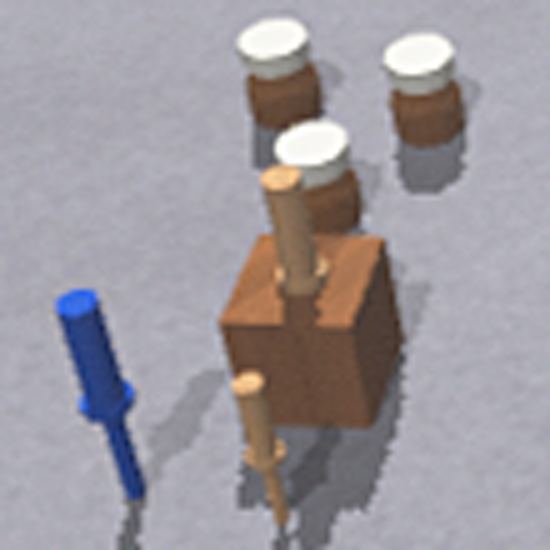

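View pics/c3.png

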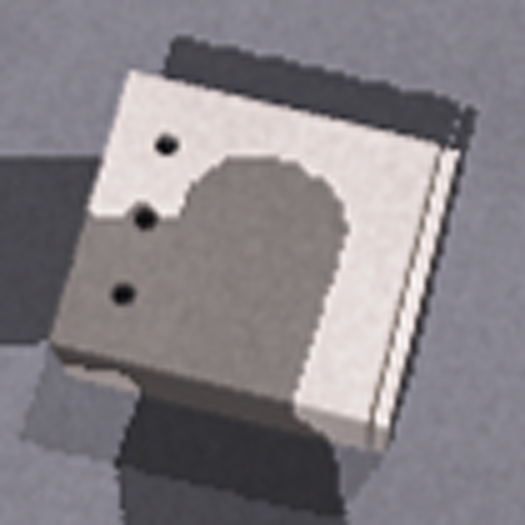

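View pics/c4.png

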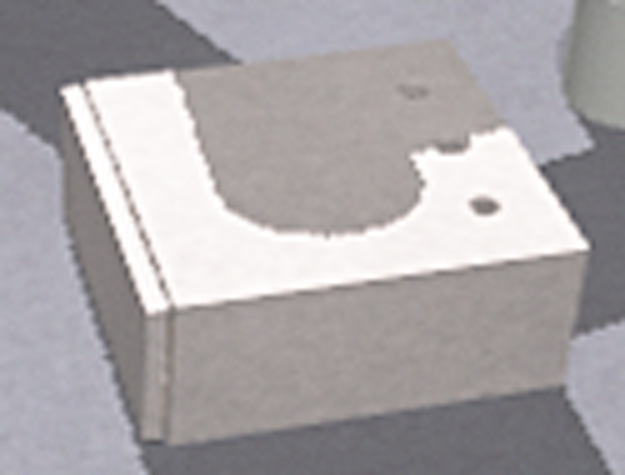

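```bash
python3 - <<'E'
from h import *
def blobs(img,m,amin=8,roi=None):
    m=m.astype(np.uint8)
    if roi: 
        z=np.zeros_like(m); x0,y0,x1,y1=roi; z[y0:y1,x0:x1]=m[y0:y1,x0:x1]; m=z
    n,l,s,c=cv2.connectedComponentsWithStats(m,connectivity=4)
    return [(c[i].round(1).tolist(),int(s[i,4]),s[i,:4].tolist()) for i in range(1,n) if s[i,4]>=amin]
T,KT,WT=load("top0");S,KS,WS=load("scene0")
mn=lambda I:I.min(2)
print("caps top",blobs(T,mn(T)>165,20,(330,195,400,265)))
print("caps scene",blobs(S,mn(S)>165,20,(110,195,175,250)))
print("holes top",blobs(T,T.max(2)<70,3,(195,120,270,200)))
# clear box
hsv=cv2.cvtColor(T,cv2.COLOR_RGB2HSV)
for n,(u,v) in dict(h1=(185+166/5,110+145/5),h2=(185+145/5,110+217/5),h3=(185+122/5,110+294/5)).items():
    print(n,onz(KT,WT,u,v,.095).round(4))
ths=dict(h1=((66.5+50),0))
sc=dict(a=(245+413/5,180+91/5),c=(245+485/5,180+206/5))
for n,(u,v) in sc.items(): print(n,onz(KS,WS,u,v,.095).round(4))
for n,(u,v),(a,b) in (("A",(365,217.6),(132.4,229.5)),("B",(344,234),(153.8,212)),("C",(366.6,250),(124.8,209)),
  ("sticktop",(330+243/5,140+180/5),(70+282/5,200+180/5)),("collar",(330+216/5,140+206/5),(70+300/5,200+272/5)),
  ("boxcorner back+y?",(185+130/5,110+70/5),(245+586/5,180+247/5)),("fruntcorner",(185+460/5,110+150/5),(245+147/5,180+312/5)),("blueTop",(330+385/5,140+133/5),(70+78/5,200+300/5)),("smallTop",(330+274/5,140+77/5),(70+248/5,200+382/5))):
    p,e=tri([ray(KT,WT,u,v),ray(KS,WS,a,b)]); print(n,p.round(4),np.round(e,4),"r",np.hypot(*p[:2]).round(3))
for (u,v) in ((199,141),(239,165),(275,179),(255,136)):pass
E
```

```text
caps top [([365.1, 217.1], 97, [360, 212, 11, 11]), ([344.0, 233.3], 99, [339, 228, 11, 11]), ([366.8, 249.3], 103, [362, 244, 11, 12])]
caps scene [([143.6, 218.6], 2405, [110, 195, 65, 55])]
holes top [([245.0, 131.0], 3, [244, 131, 3, 1]), ([250.0, 132.0], 3, [249, 132, 3, 1]), ([254.0, 133.0], 3, [253, 133, 3, 1]), ([266.0, 136.0], 3, [265, 136, 3, 1]), ([217.7, 138.9], 9, [216, 138, 4, 3]), ([213.5, 153.5], 12, [212, 152, 4, 4]), ([209.3, 168.5], 14, [208, 167, 4, 4]), ([269.0, 171.0], 3, [269, 170, 1, 3]), ([268.0, 175.0], 3, [268, 174, 1, 3]), ([267.0, 179.0], 3, [267, 178, 1, 3]), ([199.5, 182.0], 4, [198, 182, 4, 1]), ([204.8, 182.9], 8, [202, 182, 7, 2]), ([266.0, 183.0], 3, [266, 182, 1, 3]), ([225.8, 195.6], 276, [209, 188, 42, 12])]
h1 [0.6545 0.1849 0.095 ]
h2 [0.6017 0.1915 0.095 ]
h3 [0.5462 0.1988 0.095 ]
a [0.5529 0.2025 0.095 ]
c [0.6602 0.1895 0.095 ]
A [ 0.4541 -0.3388  0.0492] [0.0022 0.0022] r 0.567
B [ 0.3903 -0.2726  0.0474] [0.0024 0.0024] r 0.476
C [ 0.3464 -0.3509  0.0466] [0.0026 0.0026] r 0.493
sticktop [ 0.5801 -0.3524  0.1305] [0.0028 0.0028] r 0.679
collar [ 0.5784 -0.3533  0.0702] [0.0023 0.0023] r 0.678
boxcorner back+y? [0.7069 0.2197 0.0946] [0.0023 0.0023] r 0.74
fruntcorner [ 0.6776 -0.0117  0.0927] [0.003 0.003] r 0.678
blueTop [ 0.6259 -0.4461  0.1229] [0.0024 0.0024] r 0.769
smallTop [ 0.6679 -0.3816  0.0901] [0.0027 0.0027] r 0.769
```

```bash
python3 -m handwheel '[0,0,5,0,0,0, 0,0,10,0,0,0, 0.5,-2,14,0,0,0, 1.8,-6.5,15,0,0,0, 3,-11,15,0,0,0, 4.3,-15.5,15,0,0,0, 5.5,-20,15,0,0,0, 7,-24.5,15,0,0,0]' 0 40; python3 -m handwheel '[1.2,-4.7,0,0,0,0, 2.4,-9.4,0,0,0,0, 3.8,-14,0,0,0,0, 5.2,-18.6,0,0,0,0, 6.6,-23.2,0,0,0,0, 8,-27.8,0,0,0,0, 9.3,-32.5,0,0,0,0, 10.6,-37,0,0,0,0]'
```

```text
time_s: 0.95
tcp_pos: [0.3729, 0.3558, 0.3758]
eef_rot: [179.9, -0.0, -26.7]
contact_force: [0.7, 0.8, 0.2]
gripper_width: 0.088
time_s: 1.75
tcp_pos: [0.4788, -0.0163, 0.376]
eef_rot: [180.0, -0.0, -26.7]
contact_force: [1.3, 0.5, 0.4]
gripper_width: 0.0872
```

```bash
python3 - <<'E'
from h import *
i,K,W=cap("wrist","w1");print(sensors.get_state()['time_s'],sensors.get_state()['joints'].round(1))
E
```

```text
1.8 [ 21.1  -2.   -7.8   0.1 -84.3  42. ]
```

View pics/w1.png

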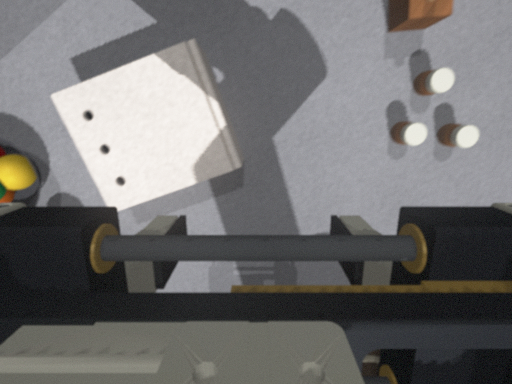

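The wrist view shows the box with its holes at about (88,115), (105,149) and (121,181). The drawer front is at right (215,100), the jars are at (435,81), (409,133) and (459,136), and the stand is at (420,10).

```bash
python3 - <<'E'
from h import *
I,K,W=load("w1");T,KT,WT=load("top0")
n,l,s,c=cv2.connectedComponentsWithStats((I.max(2)<90).astype(np.uint8))
w=[c[i] for i in range(1,n) if 15<s[i,4]<200 and 75<c[i][0]<135 and 100<c[i][1]<195]; w.sort(key=lambda p:p[1]);print(np.round(w,1))
t=[(217.7,138.9),(213.5,153.5),(209.3,168.5)]
for a,b in zip(w,t):
    p,e=tri([ray(K,W,*a),ray(KT,WT,*b)]);print(p.round(4),np.round(e,4),"wrist@.095",onz(K,W,*a,.095).round(4))
E
```

```text
[[ 88.4 115.1]
 [105.  148.5]]
[0.6579 0.1879 0.0881] [0.0008 0.0008] wrist@.095 [0.6568 0.1846 0.095 ]
[0.6036 0.1944 0.0886] [0.0004 0.0004] wrist@.095 [0.6031 0.1911 0.095 ]
```

```bash
python3 -m handwheel '[1,-4.9,0,0,0,0, 2,-9.6,0,0,0,0, 3,-14,0,0,0,0, 4,-18.6,0,0,0,0, 5,-23.2,0,0,0,0, 5.5,-27.8,0,0,0,0, 5.5,-30,-3,0,0,0, 5.5,-30,-6,0,0,0]'; python3 - <<'E'
from h import *
i,K,W=cap("wrist","w2");print(sensors.get_state()['time_s'],sensors.get_state()['joints'].round(1))
E
```

```text
time_s: 2.6
tcp_pos: [0.5346, -0.3243, 0.3141]
eef_rot: [179.8, -0.0, -27.0]
contact_force: [0.5, -0.2, -0.9]
gripper_width: 0.0875
2.65 [-13.2  13.6   1.5   0.  -78.3  76.1]
```

View pics/w2.png

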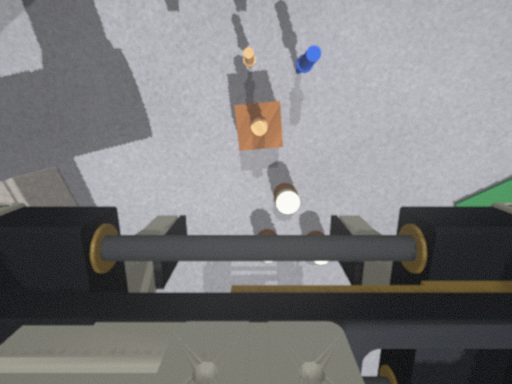

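```bash
python3 - <<'E'
from h import *
crop("w2",220,30,340,220,4,"c5")
E
```

```text
(no output)
```

View pics/c5.png

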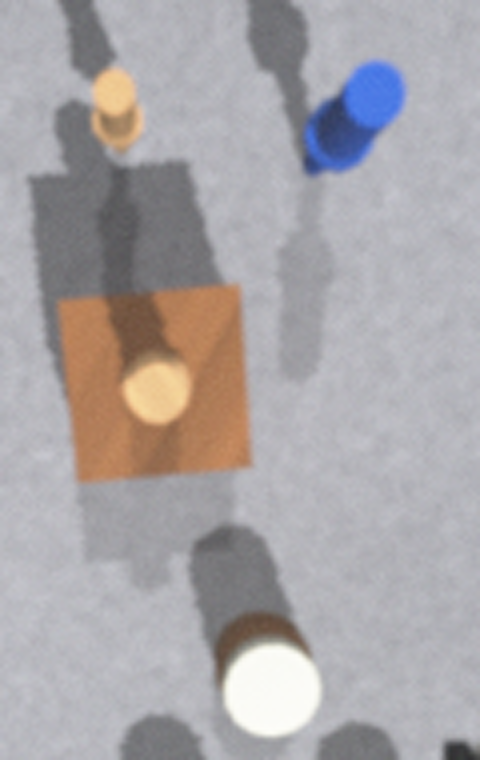

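Stick candidates in w2:
- The beech stick in the stand at (259,127) is the larger one and not blue, so it is the one meant.
- The small beech stick at (249,58) and the blue one at (310,60) stay where they are.

Jar candidates: the one at (288,202), r≈0.567 m, is farthest from the base. The others, half hidden at (268,240) and (320,240), are at r≈0.476 and 0.493 m. The crop confirms both choices.

```bash
python3 - <<'E'
from h import *
I,K,W=load("w2");T,KT,WT=load("top0");S,KS,WS=load("scene0")
for n,a,b,c,z in (("sticktop",(259.3,127.5),(330+241/5,140+180/5),(70+283/5,200+180/5),.1355),("jar",(288,202.5),(365.1,217.1),(132.4,229.5),.055),("standtop",(259.1,125.9),(330+204/5,140+200/5),(70+308/5,200+280/5),.07)):
    r=[ray(K,W,*a),ray(KT,WT,*b),ray(KS,WS,*c)]
    for q in (r[:2],[r[0],r[2]],r): p,e=tri(q);print(n,p.round(4),np.round(e,4))
    print("  wrist at z",onz(K,W,*a,z).round(4))
E
```

```text
sticktop [ 0.5803 -0.3523  0.1321] [0.0016 0.0016]
sticktop [ 0.5812 -0.3502  0.1302] [0.0009 0.0009]
sticktop [ 0.5806 -0.3514  0.1304] [0.0008 0.0027 0.0022]
  wrist at z [ 0.5815 -0.3512  0.1355]
jar [ 0.4546 -0.3388  0.056 ] [0.0008 0.0008]
jar [ 0.4518 -0.3372  0.0467] [0.0005 0.0005]
jar [ 0.4547 -0.3384  0.0507] [0.0014 0.0025 0.0023]
  wrist at z [ 0.4547 -0.3381  0.055 ]
standtop [ 0.582  -0.3501  0.0649] [0.0016 0.0016]
standtop [ 0.5809 -0.3497  0.0653] [0.0016 0.0016]
standtop [ 0.5818 -0.3493  0.0662] [0.0021 0.0011 0.0012]
  wrist at z [ 0.5811 -0.3513  0.07  ]
```

```bash
python3 -m handwheel '[3,-1.7,0,0,0,0, 4.65,-2.67,-5,0,0,0, 4.65,-2.67,-9,0,0,0, 4.65,-2.67,-12,0,0,0, 4.65,-2.67,-14,0,0,0]'; python3 - <<'E'
from h import *
i,K,W=cap("wrist","w3");print(sensors.get_state()['time_s'],sensors.get_state()['joints'].round(1))
E
```

```text
time_s: 3.15
tcp_pos: [0.5782, -0.3475, 0.1653]
eef_rot: [179.8, 0.7, -27.0]
contact_force: [-0.1, 0.1, 1.2]
gripper_width: 0.088
3.2 [-14.5  23.4  -3.7  -0.  -63.9  77.4]
```

View pics/w3.png

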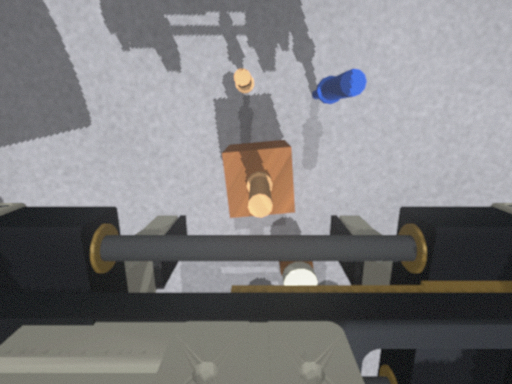

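```bash
python3 - <<'E'
from h import *
I,K,W=load("w3");W2=load("w2")
print(onz(K,W,260,206,.133).round(4), onz(K,W,258.6,180,.07).round(4)); s=sensors.get_state();print(s['tcp_pos'],s['eef_rot'])
print(tri([ray(K,W,260,206),ray(W2[1],W2[2],259.3,127.5)]))
E
python3 -m handwheel '[0.28,-0.35,-1,0,0,0, 0.28,-0.35,-3,0,0,0, 0.28,-0.35,-5,0,0,0, 0.28,-0.35,-7,0,0,0, 0.28,-0.35,-7.5,0,0,0, 0.28,-0.35,-7.5,0,0,0]'
```

```text
[ 0.5807 -0.3507  0.133 ] [ 0.5846 -0.352   0.07  ]
[ 0.57709283 -0.34678051  0.16247496] [179.83109971   0.89821094 -27.04157335]
(array([ 0.58150361, -0.35114603,  0.13572381]), [np.float64(2.010562567332763e-05), np.float64(2.0105625673332596e-05)])
time_s: 3.8
tcp_pos: [0.5802, -0.3503, 0.0876]
eef_rot: [179.8, 0.9, -27.0]
contact_force: [0.3, 0.2, -0.4]
gripper_width: 0.0874
```

```bash
python3 -m handwheel '[0.1,-0.1,0.2,-0.007,-0.014,0, 0.1,-0.1,0.2,-0.007,-0.014,0]'; python3 -m handwheel '[0,0,0,0,0,0, 0,0,0,0,0,0, 0,0,0,0,0,0, 0,0,0,0,0,0, 0,0,0,0,0,0, 0,0,0,0,0,0]' 255 45
```

```text
time_s: 4.0
tcp_pos: [0.5822, -0.3517, 0.0917]
eef_rot: [179.8, -0.2, -27.0]
contact_force: [-0.0, -0.8, 0.4]
gripper_width: 0.088
time_s: 4.6
tcp_pos: [0.5821, -0.3517, 0.0915]
eef_rot: [179.8, -0.2, -27.0]
contact_force: [0.6, -0.6, 0.6]
gripper_width: 0.0455
```

```bash
python3 -m handwheel '[0,0,0,0,0,0, 0,0,0,0,0,0, 0,0,0,0,0,0, 0,0,0,0,0,0, 0,0,0,0,0,0, 0,0,0,0,0,0]' 255 45
```

```text
time_s: 5.2
tcp_pos: [0.5821, -0.3517, 0.0915]
eef_rot: [179.8, -0.2, -27.0]
contact_force: [0.3, -0.7, -1.3]
gripper_width: 0.0171
```

```bash
python3 -m handwheel '[0,0,0.5,0,0,0, 0,0,2,0,0,0, 0,0,4,0,0,0, 0,0,6,0,0,0, 0,0,8,0,0,0, 0,0,10,0,0,0, 0,0,12,0,0,0, 0,0,13,0,0,0]' 255 60; python3 - <<'E'
from h import *
i,K,W=cap("wrist","w4");i,K,W=cap("scene","s4");crop("s4",60,120,260,320,3,"c6")
E
```

```text
time_s: 6.0
tcp_pos: [0.5829, -0.3522, 0.2251]
eef_rot: [179.8, -0.4, -27.0]
contact_force: [0.2, 0.1, -0.8]
gripper_width: 0.0168
```

View pics/w4.png

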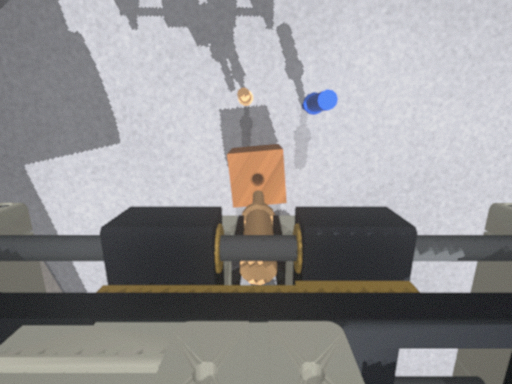

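View pics/c6.png

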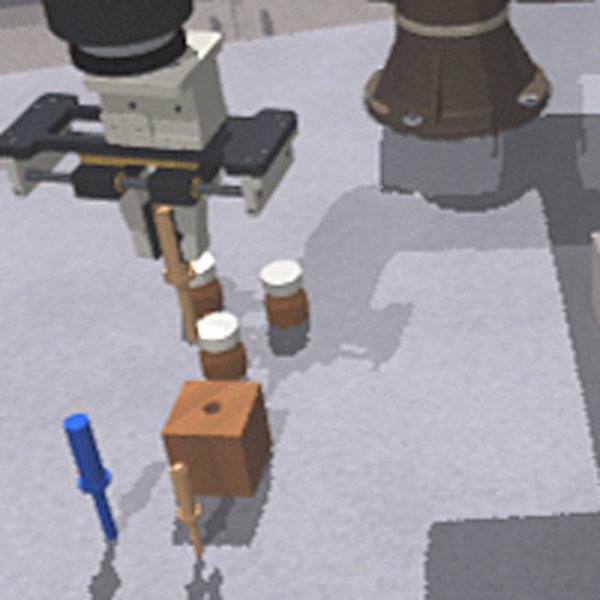

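The stick is held between the fingers, its shaft pointing up the wrist picture to about (258,195). The stand's empty hole is at (258,179). In the scene crop the tip is near (192,338), which is full-image (124,233).

```bash
python3 - <<'E'
from h import *
crop("w4",220,140,300,240,6,"c7");crop("s4",100,170,150,250,6,"c8")
i,K,W=load("w4");print("standhole",onz(K,W,258,179.3,.07).round(4))
E
```

```text
standhole [ 0.5801 -0.3515  0.07  ]
```

View pics/c7.png

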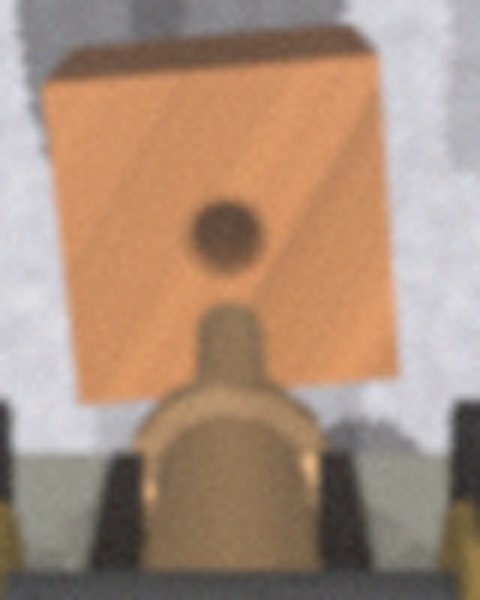

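View pics/c8.png

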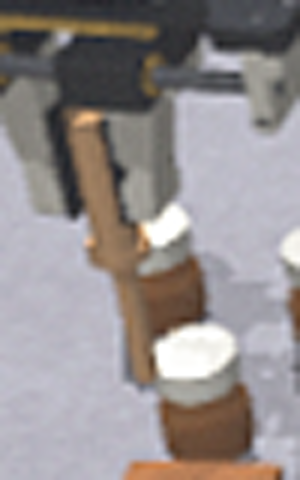

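```bash
python3 - <<'E'
from h import *
i,K,W=load("w4");i,KS,WS=load("s4");s=sensors.get_state();print(s['tcp_pos'].round(4),s['time_s'])
p,e=tri([ray(K,W,258.5,195.3),ray(KS,WS,123.8,232.5)]);print(p.round(4),e, "wrist at expected z", onz(K,W,258.5,195.3,.2251-.0815).round(4))
E
```

```text
[ 0.5829 -0.3521  0.2242] 6.1
[ 0.581  -0.3529  0.1423] [np.float64(0.0007563705306986374), np.float64(0.0007563705306985895)] wrist at expected z [ 0.5812 -0.3523  0.1436]
```

```bash
python3 -m handwheel '[0,4.8,0.5,0,0,0, 0,9.6,1,0,0,0, 0,14.4,1,0,0,0, 0.5,19.3,1,0,0,0, 1,24.2,1,0,0,0, 1,29,1,0,0,0, 1.5,34,1,0,0,0, 1.5,38.8,1,0,0,0]'; python3 -m handwheel '[0.3,4,0,0,0,0, 0.6,8,0,0,0,0, 0.8,12,0,0,0,0, 0.8,15,0,0.001,0.002,0, 0.8,15.6,0,0.003,0.006,0, 0.8,15.7,0,0.003,0.006,0]'
python3 - <<'E'
from h import *
i,K,W=cap("wrist","w5");print(sensors.get_state()['time_s'],sensors.get_state()['tcp_pos'])
E
```

```text
time_s: 6.9
tcp_pos: [0.5974, 0.038, 0.2332]
eef_rot: [179.8, -0.3, -27.0]
contact_force: [0.9, 0.3, -0.2]
gripper_width: 0.0172
time_s: 7.5
tcp_pos: [0.6049, 0.1957, 0.232]
eef_rot: [179.7, 0.1, -26.9]
contact_force: [0.0, 0.3, -0.4]
gripper_width: 0.0168
7.55 [0.60501961 0.19496925 0.23229715]
```

View pics/w5.png

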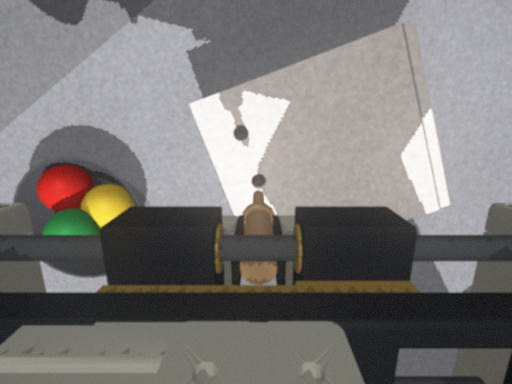

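```bash
python3 - <<'E'
from h import *
crop("w5",215,110,305,230,5,"c9")
I,K,W=load("w5")
g=I.max(2)
n,l,s,c=cv2.connectedComponentsWithStats((g<105).astype(np.uint8))
for i in range(1,n):
    if 20<s[i,4]<500 and 215<c[i][0]<300 and 110<c[i][1]<200: print(c[i],s[i], onz(K,W,*c[i],.095).round(4))
W2=load("w1")
for a,b in (((88.4,115.1),(240.5,132.8)),((105,148.5),(258.6,180.8))):
    p,e=tri([ray(K,W,*b),ray(W2[1],W2[2],*a)]);print(p.round(4),np.round(e,4),onz(K,W,*b,.095).round(4))
E
```

```text
[240.46987952 131.        ] [235 126  12  11  83] [0.6588 0.1878 0.095 ]
[258.34736842 179.86315789] [253 175  12  11  95] [0.6036 0.1949 0.095 ]
[0.6578 0.1886 0.0885] [0.001 0.001] [0.6572 0.1886 0.095 ]
[0.6027 0.1947 0.0903] [0.0014 0.0014] [0.6026 0.1951 0.095 ]
```

View pics/c9.png

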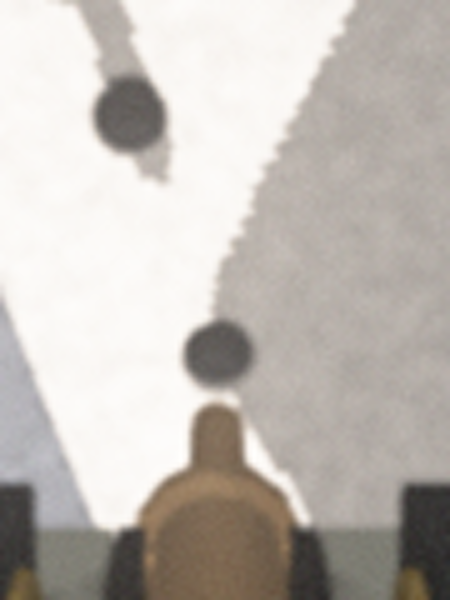

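```bash
python3 -m handwheel '[0,0,-2,0,0,0, 0,0,-4,0,0,0, 0,0,-5,0,0,0, 0,0,-5.5,0,0,0, 0,0,-6,0,0,0, 0,0,-6.4,0,0,0, 0,0,-6.4,0,0,0]'
```

```text
time_s: 8.25
tcp_pos: [0.605, 0.1949, 0.1682]
eef_rot: [179.7, 0.1, -27.0]
contact_force: [0.0, -0.6, -0.1]
gripper_width: 0.0172
```

Tip is about 9 mm in, with no side force. Now I'll probe downward.

```bash
python3 -m handwheel '[0,0,-0.4,0,0,0, 0,0,-0.8,0,0,0, 0,0,-1,0,0,0, 0,0,-1,0,0,0]';python3 -m handwheel '[0,0,-0.15,0,0,0, 0,0,-0.3,0,0,0, 0,0,-0.3,0,0,0]'
```

```text
time_s: 8.65
tcp_pos: [0.6053, 0.195, 0.1594]
eef_rot: [179.8, 0.0, -26.9]
contact_force: [-1.4, -0.1, 7.0]
gripper_width: 0.017
time_s: 8.95
tcp_pos: [0.6058, 0.1949, 0.1592]
eef_rot: [179.8, -0.1, -26.9]
contact_force: [-5.7, -0.1, 16.1]
gripper_width: 0.017
```

```bash
python3 -m handwheel '[-0.05,0,1,0,0,0, -0.05,0,3,0.001,0.002,0, 0,0,4.2,0.001,0.002,0, 2.5,-0.3,4.4,0.001,0.002,0, 5.35,-0.65,4.4,0.001,0.002,0, 5.35,-0.65,4.4,0.001,0.002,0, 5.35,-0.65,4,0.001,0.002,0]'
python3 - <<'E'
from h import *
i,K,W=cap("wrist","w6");print(sensors.get_state()['time_s'],sensors.get_state()['tcp_pos']);crop("w6",200,90,320,230,4,"c10")
E
```

```text
time_s: 9.65
tcp_pos: [0.6597, 0.1883, 0.1989]
eef_rot: [179.8, 0.1, -26.9]
contact_force: [-0.6, 0.4, -1.2]
gripper_width: 0.0172
9.7 [0.65870755 0.18827738 0.1979396 ]
```

View pics/c10.png

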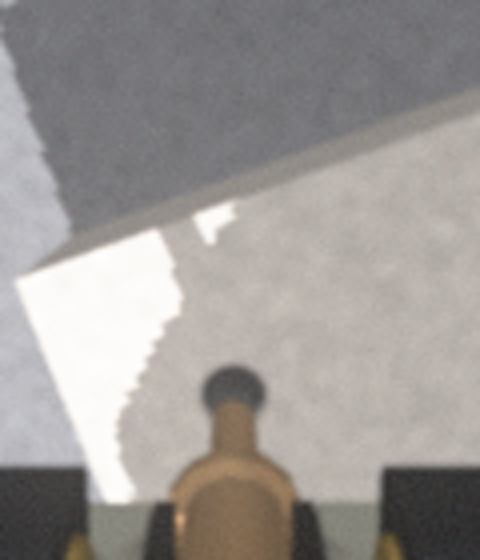

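```bash
python3 - <<'E'
from h import *
I,K,W=load("w6");print(onz(K,W,258.5,188.3,.095).round(4));s=sensors.get_state();print(s['tcp_pos'].round(4))
E
python3 -m handwheel '[0,0,-1.5,0,0,0, 0,0,-2.5,0,0,0, 0,0,-3,0,0,0, 0,0,-3,0,0,0]'
```

```text
[0.6579 0.188  0.095 ]
[0.6587 0.1883 0.1979]
time_s: 10.1
tcp_pos: [0.658, 0.1883, 0.1671]
eef_rot: [179.7, 0.2, -26.9]
contact_force: [-0.3, -0.1, -0.0]
gripper_width: 0.0172
```

```bash
python3 -m handwheel '[0.15,0,-0.4,0,0,0, 0.15,0,-0.8,0,0,0, 0.15,0,-1,0,0,0, 0.15,0,-1,0,0,0]';python3 -m handwheel '[0,0,-0.15,0,0,0, 0,0,-0.3,0,0,0, 0,0,-0.3,0,0,0]'
```

```text
time_s: 10.5
tcp_pos: [0.6598, 0.1884, 0.1574]
eef_rot: [179.8, 0.1, -26.9]
contact_force: [0.5, 1.1, 1.4]
gripper_width: 0.0175
time_s: 10.8
tcp_pos: [0.6599, 0.1884, 0.1545]
eef_rot: [179.8, 0.1, -26.9]
contact_force: [-1.0, 0.2, 2.7]
gripper_width: 0.017
```

This pad gives, so hole1 has the catch. Pushing further.

```bash
python3 -m handwheel '[0,0,-0.3,0,0,0, 0,0,-0.6,0,0,0, 0,0,-0.75,0,0,0, 0,0,-0.75,0,0,0, 0,0,-0.75,0,0,0]';python3 - <<'E'
from h import *
i,K,W=cap("wrist","w7")
i,K,W=cap("scene","s7")
E
```

```text
time_s: 11.3
tcp_pos: [0.66, 0.1884, 0.1473]
eef_rot: [179.8, 0.1, -26.9]
contact_force: [-1.0, 0.6, 5.3]
gripper_width: 0.017
```

View pics/s7.png

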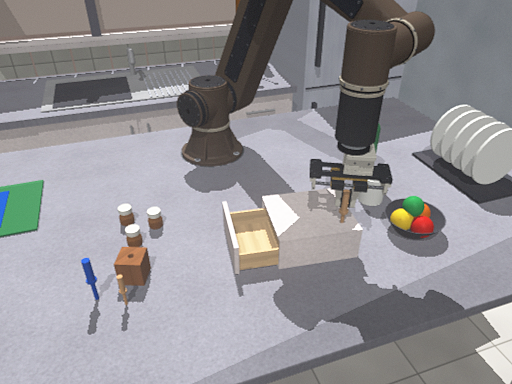

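Drawer is open in the scene picture, front at about (230,237). Next the stick goes back to its stand.

```bash
python3 -m handwheel '[0,0,1.5,0,0,0, 0,0,4,0,0,0, 0,0,7,0,0,0, 0,-2,9,0,0,0, -0.6,-6.5,9,0,0,0, -1.2,-11.3,9,0,0,0, -1.9,-16,9,0,0,0, -2.6,-20.8,9,0,0,0]'; python3 -m handwheel '[-0.7,-4.8,0,0,0,0, -1.4,-9.6,0,0,0,0, -2.1,-14.4,0,0,0,0, -2.8,-19.2,0,0,0,0, -3.5,-24,0,0,0,0, -4.2,-28.5,0,0,0,0, -4.8,-31.5,0,0,0,0, -5.1,-33,0,0,0,0]'
```

```text
time_s: 12.2
tcp_pos: [0.6331, -0.0212, 0.2378]
eef_rot: [179.8, 0.1, -26.9]
contact_force: [1.8, -0.2, 0.1]
gripper_width: 0.0173
time_s: 13.0
tcp_pos: [0.5807, -0.3538, 0.2378]
eef_rot: [179.8, 0.2, -27.0]
contact_force: [0.2, 0.8, -0.3]
gripper_width: 0.0173
```

```bash
python3 -m handwheel '[0,-0.1,0,0,0,0, 0,-0.1,0,0,0,0]';python3 - <<'E'
from h import *
i,K,W=cap("wrist","w8");s=sensors.get_state();print(s['time_s'],s['tcp_pos'],s['eef_rot']);crop("w8",220,130,300,240,6,"c11")
E
```

```text
time_s: 13.2
tcp_pos: [0.5805, -0.3548, 0.2378]
eef_rot: [179.8, 0.2, -27.1]
contact_force: [1.0, -0.2, -1.1]
gripper_width: 0.0169
13.25 [ 0.58085612 -0.35409227  0.23792265] [179.77058049   0.20742692 -27.00731341]
```

View pics/c11.png

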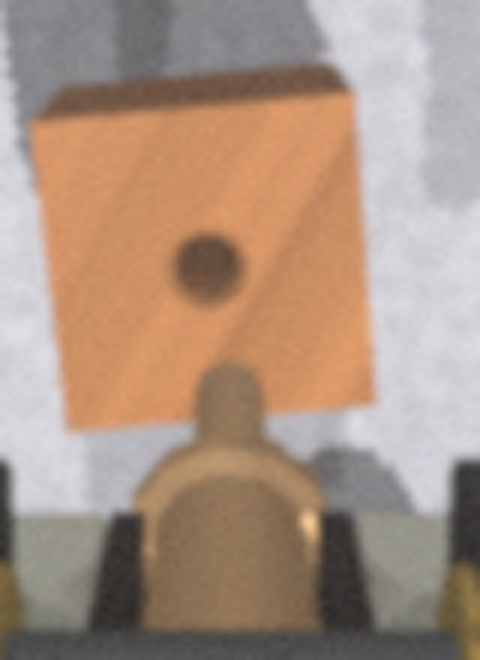

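```bash
python3 - <<'E'
from h import *
I,K,W=load("w8");s=sensors.get_state();t=s['tcp_pos']
h=onz(K,W,254.7,175,.07);tip=onz(K,W,258.5,195.5,t[2]-.082);print(t.round(4),h.round(4),tip.round(4),(h-tip).round(4), (np.array([.5821,-.3517])-t[:2]).round(4))
E
```

```text
[ 0.5809 -0.3541  0.2379] [ 0.58   -0.3512  0.07  ] [ 0.5777 -0.3545  0.1559] [ 0.0023  0.0033 -0.0859] [0.0012 0.0024]
```

```bash
python3 -m handwheel '[0.15,0.27,-1,-0.003,-0.006,0, 0.15,0.27,-3,-0.003,-0.006,0, 0.15,0.27,-5,-0.003,-0.006,0, 0.15,0.27,-7,-0.003,-0.006,0, 0.15,0.27,-7.8,-0.003,-0.006,0, 0.15,0.27,-7.8,-0.003,-0.006,0]';python3 - <<'E'
from h import *
i,K,W=cap("wrist","w9");s=sensors.get_state();print(s['time_s'],s['tcp_pos'],s['eef_rot']);crop("w9",210,130,310,240,6,"c12")
E
```

```text
time_s: 13.85
tcp_pos: [0.582, -0.3501, 0.1584]
eef_rot: [179.8, -0.0, -26.9]
contact_force: [-0.0, -0.2, -0.1]
gripper_width: 0.017
13.9 [ 0.58255974 -0.35065051  0.1597867 ] [ 1.79754112e+02 -1.45757597e-01 -2.69407708e+01]
```

View pics/c12.png

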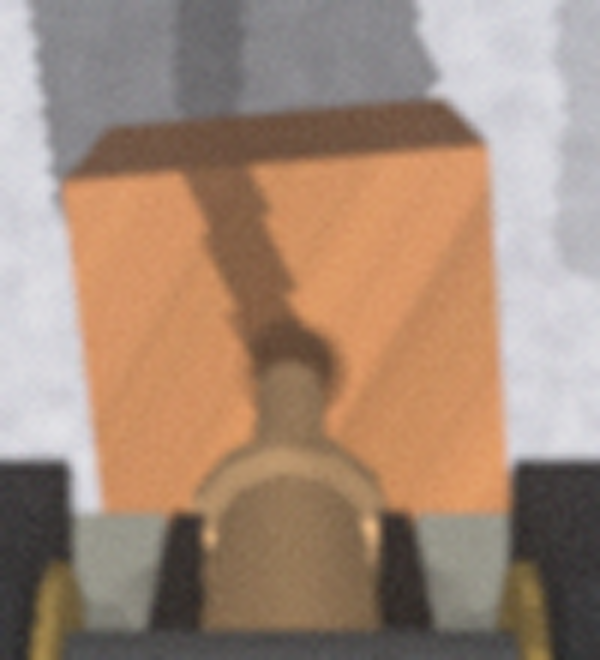

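```bash
python3 -m handwheel '[0.03,-0.1,-0.5,0,0,0, 0.03,-0.1,-1,0,0,0, 0.03,-0.1,-1.6,0,0,0, 0.03,-0.1,-2.2,0,0,0]'
```

```text
time_s: 14.3
tcp_pos: [0.5829, -0.3517, 0.1375]
eef_rot: [179.8, -0.2, -26.9]
contact_force: [0.7, 0.2, -0.4]
gripper_width: 0.0169
```

```bash
python3 -m handwheel '[0,0,-1,0,0,0, 0,0,-2,0,0,0, 0,0,-3,0,0,0, 0,0,-3.8,0,0,0, 0,0,-4.2,0,0,0, 0,0,-4.4,0,0,0, 0,0,-4.4,0,0,0]'
```

```text
time_s: 15.0
tcp_pos: [0.5829, -0.3517, 0.0933]
eef_rot: [179.8, -0.2, -26.9]
contact_force: [0.6, 1.0, -0.7]
gripper_width: 0.0173
```

```bash
python3 -m handwheel '[-0.05,0,-0.1,0,0,0, -0.05,0,-0.2,0,0,0, -0.05,0,-0.25,0,0,0]'
```

```text
time_s: 15.3
tcp_pos: [0.5826, -0.3518, 0.0915]
eef_rot: [179.8, -0.2, -26.9]
contact_force: [-1.5, 2.5, 5.1]
gripper_width: 0.0169
```

```bash
python3 -m handwheel '[0,0,0,0,0,0, 0,0,0,0,0,0, 0,0,0,0,0,0, 0,0,0,0,0,0, 0,0,0,0,0,0, 0,0,0,0,0,0]' 0 40;  python3 -m handwheel '[0,0,1,0,0,0, 0,0,3,0,0,0, 0,0,6,0,0,0, -2,0.2,9,0,0,0, -5.5,0.7,11,0,0,0, -9.5,1,12,0,0,0, -12,1.1,12,0,0,0, -12.6,1.2,12,0,0,0]'; python3 - <<'E'
from h import *
i,K,W=cap("wrist","w10");i,K,W=cap("scene","s10");i,K,W=cap("top","t10");s=sensors.get_state();print(s['time_s'],s['tcp_pos'],s['eef_rot']);crop("s10",60,180,290,320,3,"c13");crop("t10",190,110,400,270,3,"c14")
E
```

```text
time_s: 15.9
tcp_pos: [0.5826, -0.3518, 0.0914]
eef_rot: [179.8, -0.2, -26.9]
contact_force: [-0.0, -1.1, 0.9]
gripper_width: 0.0596
time_s: 16.7
tcp_pos: [0.4545, -0.3397, 0.2134]
eef_rot: [179.8, -0.3, -27.0]
contact_force: [1.2, -0.7, 0.2]
gripper_width: 0.0877
16.85 [ 0.45698616 -0.34003394  0.21228397] [179.76070101  -0.27774616 -26.94707122]
```

View pics/w10.png

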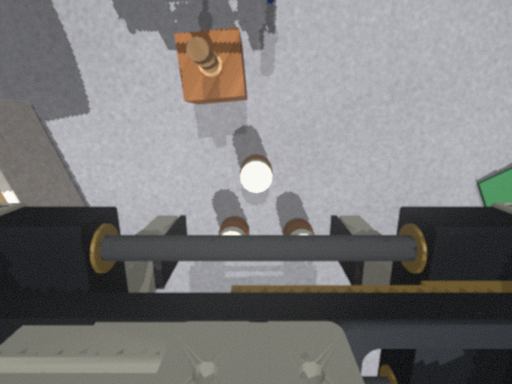

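View pics/c13.png

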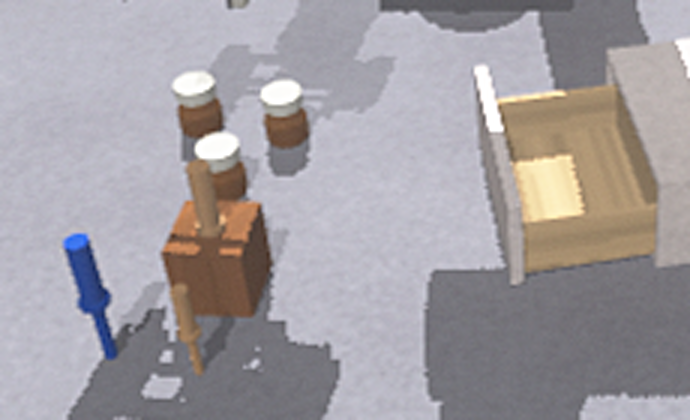

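View pics/c14.png

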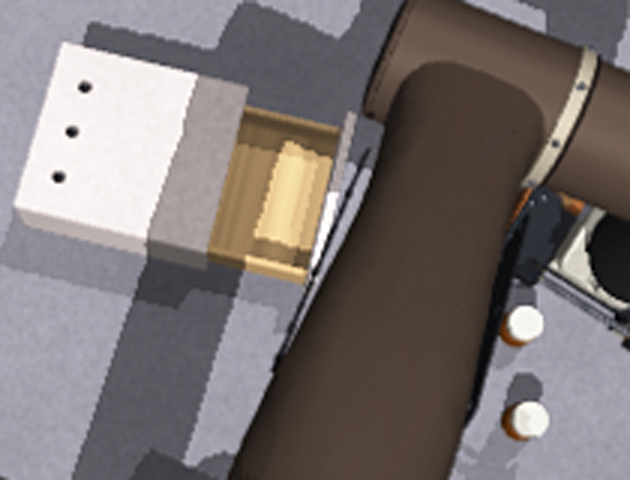

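```bash
python3 - <<'E'
from h import *
I,K,W=load("w10");W2=load("w2")
m=(I.min(2)>200).astype(np.uint8);n,l,s,c=cv2.connectedComponentsWithStats(m)
for i in range(1,n):
    if 100<s[i,4]<3000 and 150<c[i][1]<200 and abs(c[i][0]-257)<20: print(c[i],s[i]); u=c[i]
print(onz(K,W,*u,.055).round(4), tri([ray(K,W,*u),ray(W2[1],W2[2],288,202.5)])); s=sensors.get_state();print(s['tcp_pos'].round(4))
E
```

```text
[255.86476427 176.81761787] [240 161  33  32 806]
[ 0.4546 -0.338   0.055 ] (array([ 0.45457485, -0.33802907,  0.05481728]), [np.float64(8.103377568879616e-05), np.float64(8.103377568886914e-05)])
[ 0.457  -0.34    0.2123]
```

```bash
python3 -m handwheel '[-0.24,0.2,-2,0.002,0.004,0, -0.24,0.2,-6,0.002,0.004,0, -0.24,0.2,-10,0.002,0.004,0, -0.24,0.2,-13,0.002,0.004,0, -0.24,0.2,-15,0.002,0.004,0, -0.24,0.2,-17,0.002,0.004,0, -0.24,0.2,-18.5,0.002,0.004,0, -0.24,0.2,-18.7,0.002,0.004,0]'
```

```text
time_s: 17.65
tcp_pos: [0.4543, -0.3376, 0.0227]
eef_rot: [179.7, 0.2, -26.9]
contact_force: [-0.2, 1.6, 0.4]
gripper_width: 0.0875
```

```bash
python3 -m handwheel '[0,0,0.1,0,0,0, 0,0,0.1,0,0,0, 0,0,0.1,0,0,0, 0,0,0.1,0,0,0, 0,0,0.1,0,0,0, 0,0,0.1,0,0,0, 0,0,0.1,0,0,0, 0,0,0.1,0,0,0]' 255 20; python3 -m handwheel '[0,0,0,0,0,0, 0,0,0,0,0,0]'
```

```text
time_s: 18.45
tcp_pos: [0.4544, -0.3376, 0.0239]
eef_rot: [179.7, 0.2, -26.9]
contact_force: [0.9, 0.9, 1.5]
gripper_width: 0.0391
time_s: 18.65
tcp_pos: [0.4544, -0.3376, 0.0239]
eef_rot: [179.7, 0.2, -26.9]
contact_force: [-0.3, 0.6, 1.2]
gripper_width: 0.0391
```

```bash
python3 -m handwheel '[0,0,2,0,0,0, 0,0,6,0,0,0, 0,0,10,0,0,0, 0,1.5,14,0,0,-0.1, 1.5,5.5,15,0,0,-0.24, 3.3,10,15,0,0,-0.38, 5.2,14.5,15,0,0,-0.52, 7,19,15,0,0,-0.66]'; python3 -m handwheel '[1.8,4.3,0,0,0,-0.14, 3.5,8,0,0,0,-0.28, 4.7,10.5,0,0,0,-0.42, 4.7,10.5,0,0,0,-0.56, 4.7,10.5,0,0,0,-0.56]';python3 - <<'E'
from h import *
i,K,W=cap("wrist","w11");i,K,W=cap("scene","s11");i,K,W=cap("top","t11");s=sensors.get_state();print(s['time_s'],s['tcp_pos'],s['eef_rot'],s['joints'].round(1));crop("s11",200,130,330,290,4,"c15");
E
```

```text
time_s: 19.45
tcp_pos: [0.522, -0.1526, 0.174]
eef_rot: [179.7, 0.2, -64.4]
contact_force: [1.2, -0.7, -2.1]
gripper_width: 0.039
time_s: 19.95
tcp_pos: [0.5688, -0.0467, 0.1734]
eef_rot: [179.7, 0.2, -96.5]
contact_force: [0.8, 0.2, -1.3]
gripper_width: 0.0387
20.1 [ 0.56859701 -0.04807319  0.1738047 ] [179.71405215   0.20389033 -96.28531063] [ 14.6  13.3 -16.7  -0.3 -60.2 -20.7]
```

View pics/w11.png

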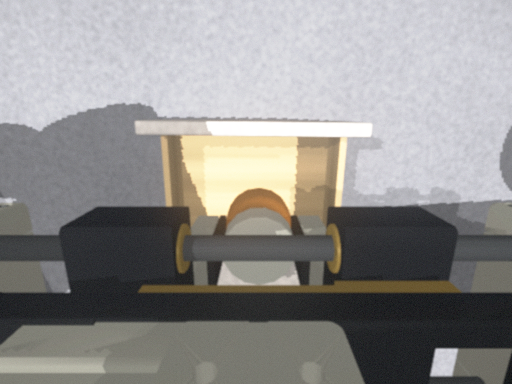

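View pics/c15.png

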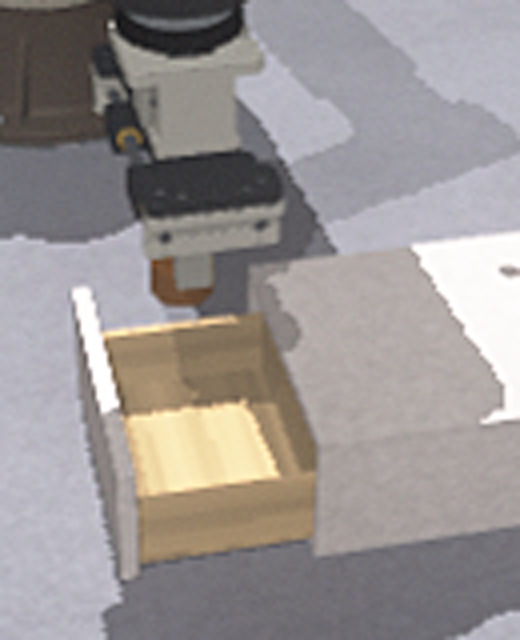

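View pics/t11.png

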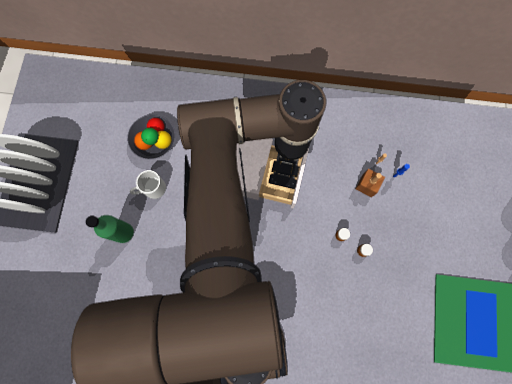

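```bash
python3 - <<'E'
from h import *
I,K,W=load("w11")
for p in ((137,122),(371,124),(137,134),(371,136)): print(p,onz(K,W,*p,.094).round(4))
for p in ((163,138),(347,138)): print("side",onz(K,W,*p,.06).round(4))
s=sensors.get_state()
xb=np.array([.127,.992]);d=np.array([.594,.1246])-.164*xb
a=s['eef_rot'];print(s['tcp_pos'].round(4), a.round(2),d.round(4),"front inner centre expect",(d-.061*xb).round(4),(d-.073*xb).round(4))
E
```

```text
(137, 122) [ 0.6606 -0.1204  0.094 ]
(371, 124) [ 0.4668 -0.0964  0.094 ]
(137, 134) [ 0.6628 -0.1108  0.094 ]
(371, 136) [ 0.4669 -0.0864  0.094 ]
side [ 0.6533 -0.1037  0.06  ]
side [ 0.4765 -0.0832  0.06  ]
[ 0.5686 -0.0481  0.1738] [179.71   0.2  -96.29] [ 0.5732 -0.0381] front inner centre expect [ 0.5654 -0.0986] [ 0.5639 -0.1105]
```

```bash
python3 -m handwheel '[0.4,0.7,-1,0,0,-0.016, 0.4,0.7,-4,0,0,-0.016, 0.4,0.7,-7,0,0,-0.016, 0.4,0.7,-9.5,0,0,-0.016, 0.4,0.7,-11.5,0,0,-0.016, 0.4,0.7,-12.7,0,0,-0.016, 0.4,0.7,-13,0,0,-0.016, 0.4,0.7,-13,0,0,-0.016]'
```

```text
time_s: 20.9
tcp_pos: [0.5727, -0.0412, 0.0436]
eef_rot: [179.7, 0.2, -97.2]
contact_force: [1.0, -0.5, -0.7]
gripper_width: 0.0394
```

```bash
python3 -m handwheel '[0,0,-0.2,0,0,0, 0,0,-0.4,0,0,0, 0,0,-0.5,0,0,0, 0,0,-0.5,0,0,0]'
```

```text
time_s: 21.3
tcp_pos: [0.5728, -0.0412, 0.0389]
eef_rot: [179.7, 0.2, -97.2]
contact_force: [-0.1, 0.4, -0.5]
gripper_width: 0.0393
```

```bash
python3 -m handwheel '[0,0,-0.1,0,0,0, 0,0,-0.15,0,0,0, 0,0,-0.15,0,0,0]'
```

```text
time_s: 21.6
tcp_pos: [0.573, -0.0411, 0.0378]
eef_rot: [179.7, 0.2, -97.2]
contact_force: [-1.5, -0.2, 3.2]
gripper_width: 0.0394
```

```bash
python3 -m handwheel '[0,0,0,0,0,0, 0,0,0,0,0,0, 0,0,0,0,0,0, 0,0,0,0,0,0, 0,0,0,0,0,0]' 64; python3 -m handwheel '[0,0,1,0,0,0, 0,0,2.5,0,0,0, 0,0,4.5,0,0,0, 0,0,7.5,0,0,0, 0,0,11,0,0,0, 0,-1,14,0,0,0, 0,-1,14,0,0,0]';python3 - <<'E'
from h import *
i,K,W=cap("wrist","w12");i,K,W=cap("scene","s12");s=sensors.get_state();print(s['time_s'],s['tcp_pos'],s['eef_rot']);crop("s12",200,130,330,290,4,"c16");
E
```

```text
time_s: 22.1
tcp_pos: [0.573, -0.0411, 0.0377]
eef_rot: [179.7, 0.2, -97.2]
contact_force: [-0.1, 0.4, -0.8]
gripper_width: 0.0649
time_s: 22.8
tcp_pos: [0.5756, -0.0515, 0.1835]
eef_rot: [-179.8, 0.3, -97.1]
contact_force: [-0.5, 0.6, 0.5]
gripper_width: 0.0659
22.9 [ 0.57326958 -0.05117238  0.17911361] [179.87039761   0.25830816 -97.20683949]
```

View pics/w12.png

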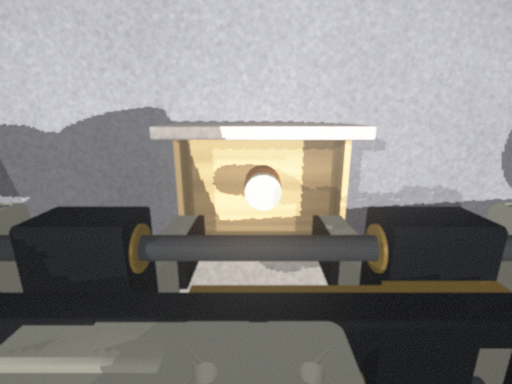

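View pics/c16.png

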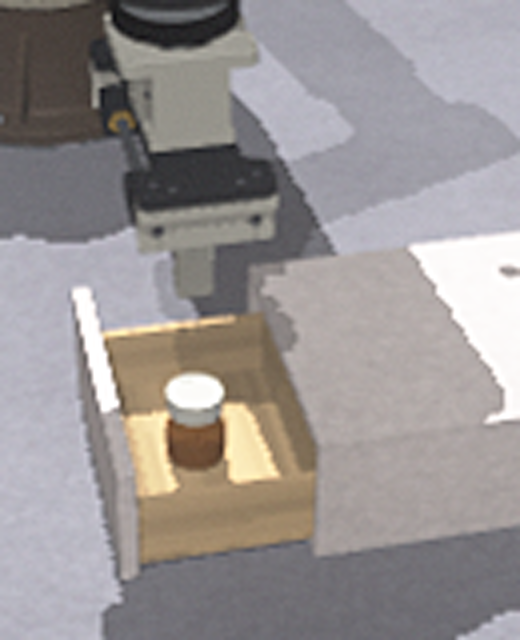

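```bash
python3 -m handwheel '[-0.5,-4,0,0,0,0, -1.2,-8,0,0,0,0, -1.5,-10.4,-2,0,-0.004,0, -1.5,-10.6,-5.5,0,-0.004,0, -1.5,-10.6,-9,0,-0.004,0, -1.5,-10.6,-12,0,-0.004,0, -1.5,-10.6,-13.2,0,-0.004,0, -1.5,-10.6,-13.4,0,-0.004,0]' 255 40; python3 -m handwheel '[0,0,0,0,0,0, 0,0,0,0,0,0, 0,0,0,0,0,0]'
```

```text
time_s: 23.7
tcp_pos: [0.5568, -0.1571, 0.0431]
eef_rot: [179.9, 0.2, -97.2]
contact_force: [-0.4, 0.7, 0.7]
gripper_width: 0.0073
time_s: 24.0
tcp_pos: [0.5577, -0.157, 0.0444]
eef_rot: [180.0, 0.3, -97.2]
contact_force: [0.8, 0.2, -0.4]
gripper_width: 0.0002
```

```bash
python3 -m handwheel '[0.13,1,0,0,0,0, 0.25,2,0,0,0,0, 0.38,3,0,0,0,0, 0.5,4,0,0,0,0, 0.58,4.6,0,0,0,0, 0.64,5,0,0,0,0, 0.76,6,0,0,0,0]'; python3 -m handwheel '[0.13,1,0,0,0,0, 0.26,2,0,0,0,0, 0.38,3,0,0,0,0, 0.51,4,0,0,0,0, 0.64,5,0,0,0,0, 0.76,6,0,0,0,0]'
```

```text
time_s: 24.7
tcp_pos: [0.5653, -0.0973, 0.0447]
eef_rot: [180.0, 0.2, -97.2]
contact_force: [-0.3, -4.9, 3.5]
gripper_width: 0.0003
time_s: 25.3
tcp_pos: [0.5728, -0.0376, 0.0447]
eef_rot: [180.0, 0.2, -97.2]
contact_force: [1.3, -7.5, 2.4]
gripper_width: 0.0006
```

```bash
python3 - <<'E'
from h import *
i,K,W=cap("scene","s13");s=sensors.get_state();print(s['time_s'],s['tcp_pos'],s['contact_force']);crop("s13",190,130,370,280,4,"c17")
E
```

```text
25.35 [ 0.57304461 -0.0363731   0.04465376] [-0.07537481 -5.93637365  2.58764434]
```

View pics/c17.png

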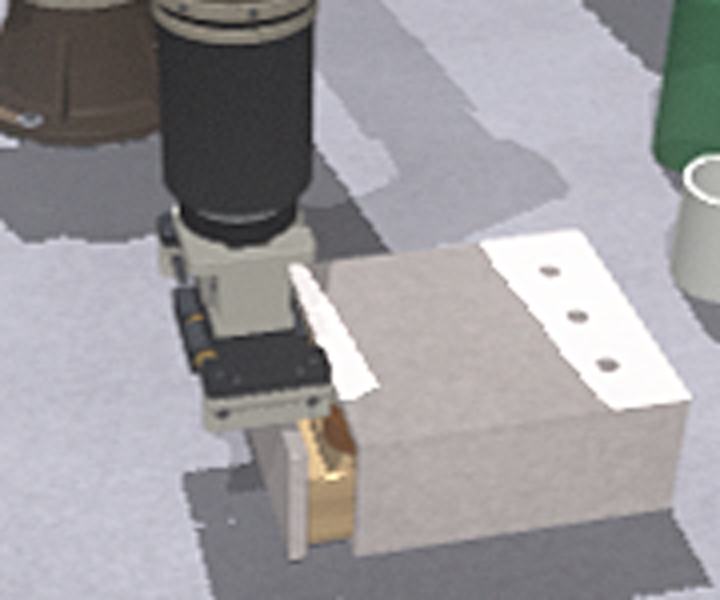

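```bash
python3 -m handwheel '[0.06,0.5,0,0,0,0, 0.13,1,0,0,0,0, 0.19,1.5,0,0,0,0, 0.24,1.9,0,0,0,0, 0.28,2.2,0,0,0,0]';python3 -m handwheel '[0.04,0.3,0,0,0,0, 0.07,0.6,0,0,0,0, 0.1,0.8,0,0,0,0, 0.1,0.8,0,0,0,0]'
```

```text
time_s: 25.85
tcp_pos: [0.5756, -0.0157, 0.0447]
eef_rot: [179.9, 0.1, -97.2]
contact_force: [0.5, -10.0, 2.5]
gripper_width: 0.0004
time_s: 26.25
tcp_pos: [0.5765, -0.0079, 0.0446]
eef_rot: [179.9, 0.1, -97.2]
contact_force: [1.5, -6.2, -0.0]
gripper_width: 0.0004
```

```bash
python3 -m handwheel '[0.03,0.2,0,0,0,0, 0.05,0.4,0,0,0,0, 0.05,0.4,0,0,0,0]';python3 -m handwheel '[0.02,0.2,0,0,0,0, 0.04,0.3,0,0,0,0, 0.04,0.3,0,0,0,0]'
```

```text
time_s: 26.55
tcp_pos: [0.5766, -0.0065, 0.0447]
eef_rot: [179.9, -0.1, -97.2]
contact_force: [2.9, -17.6, 1.5]
gripper_width: 0.0002
time_s: 26.85
tcp_pos: [0.5765, -0.0065, 0.0447]
eef_rot: [179.8, -0.3, -97.2]
contact_force: [2.8, -20.7, 1.6]
gripper_width: 0.0004
```

The drawer is at its stop. I'll back off and check.

```bash
python3 -m handwheel '[-0.06,-0.5,0,0,0,0, -0.2,-1.5,0,0,0,0, -0.5,-4,0,0,0,0, -0.9,-7,2,0,0,0, -1.2,-9,6,0,0,0, -1.2,-9,10,0,0,0, -1.2,-9,14,0,0,0, -1.2,-9,18,0,0,0]';python3 -m handwheel '[-4,1,3,0,0,0, -8,2,5,0,0,0, -11,3,5,0,0,0, -11,3,5,0,0,0]'; python3 - <<'E'
from h import *
i,K,W=cap("scene","s14");i,K,W=cap("top","t14");i,K,W=cap("wrist","w14");s=sensors.get_state();print(s['time_s'],s['tcp_pos'],s['contact_force']);crop("s14",60,130,380,300,2,"c18");crop("t14",120,100,420,270,2,"c19")
E
```

```text
time_s: 27.65
tcp_pos: [0.5641, -0.0965, 0.2263]
eef_rot: [179.8, -0.2, -97.2]
contact_force: [1.4, -1.0, 0.1]
gripper_width: 0.0005
time_s: 28.05
tcp_pos: [0.4514, -0.0656, 0.2777]
eef_rot: [180.0, -0.1, -97.2]
contact_force: [0.5, 1.3, 1.0]
gripper_width: 0.0001
28.2 [ 0.45430664 -0.06621059  0.27646318] [-0.10498615  0.52004126 -0.22496278]
```

View pics/s14.png

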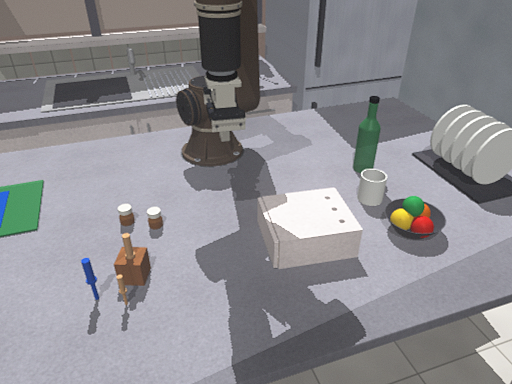

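View pics/c19.png

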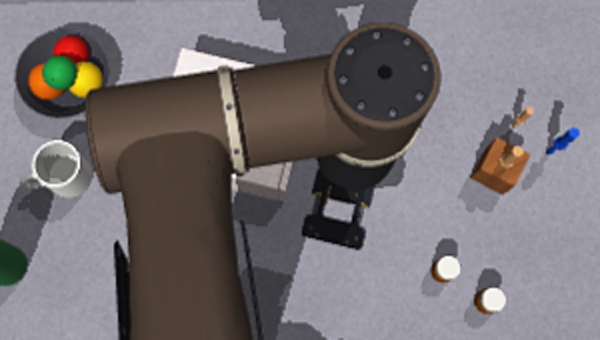

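View pics/c18.png

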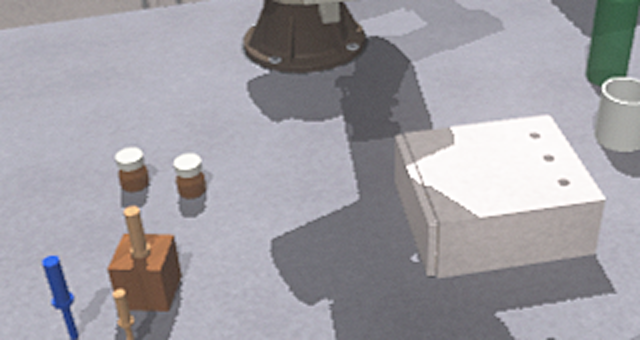

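```bash
python3 - <<'E'
from h import *
a=cv2.imread("pics/scene0.png");b=cv2.imread("pics/s14.png")
o=np.hstack([np.vstack([cv2.resize(x[y0:y1,x0:x1],(390,290),interpolation=cv2.INTER_CUBIC) for x0,y0,x1,y1 in ((105,225,160,290),(250,185,330,270))]) for x in (a,b)])
cv2.imwrite("pics/c20.png",o)
E
```

```text
(no output)
```

View pics/c20.png

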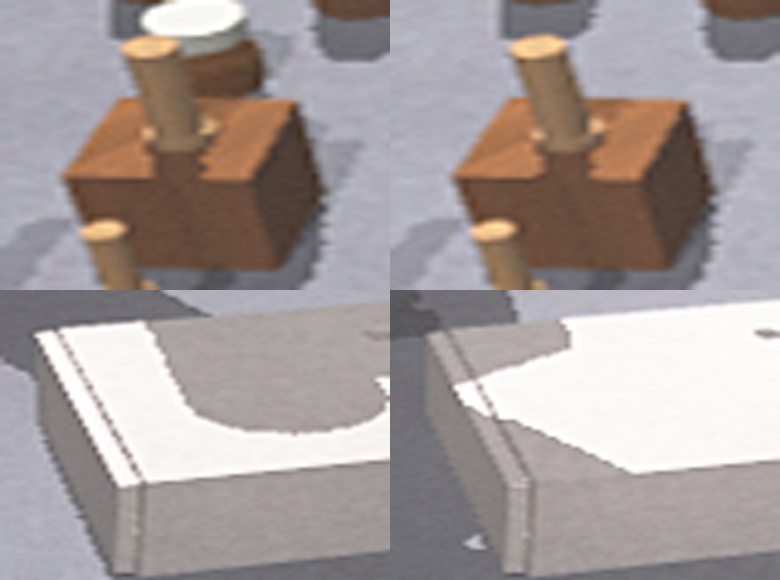

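The stick and the drawer front look the same as at the start, and the robot touches nothing. Handing in.

```bash
python3 -c "
from plant import r
r.close_job()"
```

```text
the job is handed in; nothing more can be done
```

The job is done and handed in at about 28 s of the 72 s allowed; no verdict is reported.

**What I did:** I took the larger beech stick from the stand and probed the holes. Hole2 was a rigid post (about 16 N with no give). Hole1 gave way at about 3 to 5 N and the drawer sprang open. I put the stick back until its collar met the stand (about 5 N), stood the farthest jar upright in the drawer, and pushed the drawer to its stop, peaking at about 21 N.

**Last checks:**
- **Drawer:** it stayed shut after I backed off, and its front edge looks the same as in the starting picture.
- **Stick:** it stands in its stand as it did at the start.
- **Jar:** it was upright in the open drawer before I pushed it shut. It cannot be seen now, so its final stance is inferred from the gentle push.
- **Mug, bottle and fruit bowl:** they look unmoved in the scene view; I did not measure their positions.
- **Robot:** it is clear of everything.

**Disagreement:** the fixed cameras and the wrist camera differed by 2 to 5 mm in position, and some points triangulated up to about 8 mm too low. I relied on the wrist views for the grasps and the hole.

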